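Put away the nested germination set on the herb rack

TASK

The germination set by the window has been left as one stack: take it apart and put each piece away. The glass cloche goes upright on the middle of the round cork mat, the small clay pot and the blue pan hang fully home by their collars in the empty rack slot of their own size, and the clay saucer lies flat in the black tray. Set every piece down gently rather than dropping it, keep the glass from tipping over, and leave the basil and thyme pots undisturbed in their slots.

Things in the scene. Friction and masses are not known exactly. Their poses are not given: they have to be found in the camera images.
- cloche: Clear glass bell cloche, 90 g, loose on the pot's rim at the top of the stack. Round: lip 60 mm diameter, 56 mm body, dome top 48 mm above the lip, 15 mm thick neck, then a round knob to hold it by, 22 mm diameter, from 54 to 71 mm above the lip. Origin: centre of the lip's underside; z up its axis.
- pot: Small empty terracotta pot, 110 g, 62 mm high, standing on the pan's inner floor. Straight collar 66 mm outside, 52 mm inside diameter, from 46 mm up to the rim at 62 mm, clear above the pan's rim. Below it the body tapers from 52 to 40 mm diameter. Origin: centre of the foot's underside; z up its axis.
- pan: Shallow blue glazed clay pan, 180 g, 44 mm high, standing on the saucer's floor. Straight collar 108 mm outside, 92 mm inside diameter (wall 8 mm), from 30 mm up to the rim at 44 mm; below it the body tapers from 88 to 68 mm diameter. Inner floor at 6 mm. Taken by pinching the rim wall. Origin: centre of the foot's underside; z up its axis.
- saucer: Terracotta saucer, 190 g, bottom of the stack, on the table. 128 mm outside diameter at the rim, 124 at the foot, 112 mm inside (wall 8 mm), 18 mm high, inner floor at 5 mm. Taken by pinching the rim wall. Origin: centre of its underside; z up its axis.
- cork_mat: Round cork mat fixed on the table, 110 mm diameter, 6 mm thick. Place of the cloche. Origin: centre of its underside, on the table (top face at +6 mm).
- small_slot: Empty small slot of the galvanised rack: level fixed steel plate 119 mm square, 5 mm thick, with a black-edged through hole of 58 mm diameter, for the small pot (seated: collar on the plate, pot origin 41 mm below this one). Origin: hole centre at the plate's underside, 73 mm above the table; y along the row of four slots, 120 mm apart; x across it.
- large_slot: Empty large slot of the rack: same plate, black-edged through hole of 95 mm diameter, for the blue pan (seated: collar on the plate, pan origin 25 mm below this one). Origin: hole centre at the plate's underside, 73 mm above the table; y along the row of slots, x across it.
- tray: Shallow black plastic tray fixed on the table, for the saucer. Outside 166 mm along x, 216 mm along y (a thin lip adds 5 mm all round), 26 mm high, walls and floor 4 mm thick (158 by 208 mm inside). Origin: centre of its underside, on the table.
- basil: Bystander: terracotta pot of the same size as the small pot, filled with soil and growing broad-leaved basil, hanging in a rack slot of its own; leaves reach 95 mm above its foot. Origin: centre of the underside of the foot; z up. Stays where it is.
- thyme: Bystander: the same pot with a grey-green thyme bush, hanging in another rack slot; it reaches 90 mm above its foot. Origin: centre of the underside of the foot; z up. Stays where it is.

How it is judged:
At the end, for the whole second after the job is handed in: Cloche upright on the mat within 15 mm of its centre; pot and pan hung in their slots, upright (0.1 rad), within 8 mm of centre and 4 mm of seated height; saucer flat on the tray floor; all released and at rest; herb pots upright within 12 mm of their starts (horizontal distance between cloche and cork_mat below 0.015 m and z of cloche in the frame of cork_mat between 0.002 and 0.01 m and angle between each of cloche, pot, pan, saucer's own z axis and vertical below 0.1 rad and horizontal distance between pot and small_slot below 0.008 m and z of pot in the frame of small_slot between -0.045 and -0.037 m and horizontal distance between pan and large_slot below 0.008 m and z of pan in the frame of large_slot between -0.029 and -0.021 m and horizontal distance between saucer and tray below 0.04 m and z of saucer in the frame of tray between 0 and 0.008 m and linear speed of each of cloche, pot, pan, saucer below 0.02 m/s and angular speed of each of cloche, pot, pan, saucer below 0.2 rad/s and distance of each of basil, thyme from where it was at the start of the episode below 0.012 m and angle between each of basil, thyme's own z axis and vertical below 0.12 rad); the robot touches nothing.
It fails at once if a piece is dropped onto its place (over 0.5 m/s in the last 40 mm above it, a fall of about 13 mm or more) ((linear speed of cloche above 0.5 m/s and horizontal distance between cloche and cork_mat below 0.04 m and z of cloche in the frame of cork_mat below 0.046 m) or (linear speed of pot above 0.5 m/s and horizontal distance between pot and small_slot below 0.04 m and z of pot in the frame of small_slot below -0.001 m) or (linear speed of pan above 0.5 m/s and horizontal distance between pan and large_slot below 0.04 m and z of pan in the frame of large_slot below 0.015 m) or (linear speed of saucer above 0.5 m/s and horizontal distance between saucer and tray below 0.04 m and z of saucer in the frame of tray below 0.044 m)).
It fails at once if the glass cloche tips over (more than 0.6 rad) (angle between cloche's own z axis and vertical above 0.6 rad).
It fails at once if the basil pot is knocked out of place (moved over 25 mm or tilted over 0.35 rad) (distance of basil from where it was at the start of the episode above 0.025 m or angle between basil's own z axis and vertical above 0.35 rad).
It fails at once if the thyme pot is knocked out of place (moved over 25 mm or tilted over 0.35 rad) (distance of thyme from where it was at the start of the episode above 0.025 m or angle between thyme's own z axis and vertical above 0.35 rad).
It also fails if it takes over 141 s, if anything falls off the work surface, if the arm or the gripper's body presses on something with over 40 N, if the wrist force passes 120 N, or if a joint passes its speed limit or range.

ROBOT

A 6-joint arm with a two-finger parallel gripper is mounted at the origin on the work surface. World frame = base frame: x ahead of the robot, y to its left, z up, the work surface at z = 0. Lengths are in m, angles in rad, forces in N, time in s.
With the tool pointing down it reaches from about 0.375 to 0.9 m from the base axis. Payload 3.1 kg.
Tool frame: the origin (TCP) lies on the centre line of the jaws, within the pads' length; the fingertips stand 19 mm ahead of it and the grasp point (between the pads) is the TCP (env.nose_length is the distance from the TCP to the fingertips, in m); z points along the fingers, y is the line along which they close (so a half turn about z gives the same grasp; the last joint's range is limited). The gripper opens to 85 mm and grips with 20 to 120 N. Pads are 22 mm wide; open, the fingers measure 114 mm over their backs; the gripper's body (76 mm by 85 mm) begins 54 mm behind the grasp point. The pads swing forward as they close: fully open they stand 13 mm farther back than shut.
Start: joints at [1.123, 0.527, 1.433, -0, 1.181, -0.178], TCP at [0.166, 0.603, 0.25] pointing down, gripper open.
Joint ranges: [-3.08, 3.08], [-0.75, 2.2], [0.22, 2.44], [-1.43, 4.57], [0, 2.65], [-2.85, 2.85]. Speed limits (rad/s): [2.79, 2.79, 3.14, 3.14, 3.14, 3.14].

INTERFACE

Orientations are given as a unit quaternion [w, x, y, z].
In Python, from rig import env gives the robot as it stands. Calls block until the motion is done:
- env.move_pose(position, orientation): joint-space move of the TCP to a pose.
- env.movel(position, rot=None, feed=0.15): straight line of the TCP; rot=None keeps the orientation; feed is the mean speed in m/s.
- env.set_joints(angles): joint-space move.
- env.gripper_to(opening, effort=None): finger opening in m; effort is the grip in N (None keeps the last); returns when the fingers have stopped.
- env.dwell(seconds).
- env.inverse_kinematics(position, orientation): joint angles nearest the present ones, or None.
- env.sense(): the state.
- env.camera(name): name is "scene" or "top" or "wrist"; returns a dict with "image" (480x640x3 uint8, red, green, blue), "vertical_fov" (degrees; the focal length in pixels is half the picture's height over the tangent of half this angle, whatever the lens; pixels are square), "cx", "cy" (the principal point, pixels), "view" (4x4, takes a point from world to camera coordinates); the wrist camera has in their place "hand_eye" (4x4, takes a point from camera to tool coordinates, whose origin is the TCP and whose axes are the flange's). Camera axes: x right, y down, z forward; pixel columns grow to the right and rows downward; lengths in m; the calibration is good to about 2 mm. The wrist camera is an equidistant fisheye: a pixel r from the principal point sees the ray r / f radians off the axis. A picture is of the moment at which its call begins: read the wrist's pose just before it. There is no depth.
A pose or a line that the arm cannot do raises env.Unreachable and nothing moves.
- env.close_job(): hands the job in; it is judged then, once.
The state is a dict: "time": time; "qpos": joint angles; "qd": joint speeds; "effort": joint torques, N m; "tcp_pos": TCP position; "tcp_rot": TCP orientation; "contact_force": force on the tool from outside, world axes, zero at the start; "ft_torque": the same for the moment, N m; "gripper_width": finger opening in m; "grip_force": force on a finger pad.
Only numpy, scipy, OpenCV 4.12 (cv2) and the standard library are available. Lean on these libraries where they do the work, as an engineer would, in place of code of your own. Each camera call takes 0.05 s, during which the arm holds its last target. There are 200 camera calls.

## Working session

There is one attempt and no reset: what is moved stays moved. The work goes in short steps, each a Python script; the robot and the scene stay as the last script left them, time stands still between calls to the robot, and variables do not carry over. Pictures are saved under pics/ and viewed, at most 14 in all, crops included, and the job is handed in when it is done.

```bash
mkdir -p pics; python3 - <<'E'
from rig import env
import cv2,numpy as np
for n in ("scene","top"):
    c=env.camera(n); cv2.imwrite(f"pics/{n}0.png",c["image"][...,::-1]); print(n,c["vertical_fov"],c["cx"],c["cy"],np.round(c["view"],4).tolist())
s=env.sense(); print(s["tcp_pos"],s["tcp_rot"],s["time"],env.nose_length)
c=env.camera("wrist"); cv2.imwrite("pics/wrist0.png",c["image"][...,::-1]); print(c["vertical_fov"],c["cx"],c["cy"],np.round(c["hand_eye"],4).tolist())
E
ls
```

```text
scene 52.151364181226604 318.6443837784281 241.8597400163373 [[-0.1756, 0.9842, 0.0215, 0.0825], [0.6722, 0.1358, -0.7278, -0.2938], [-0.7192, -0.1134, -0.6855, 1.3387], [0.0, 0.0, 0.0, 1.0]]
top 47.00275080851899 311.2907864186796 234.28812878098194 [[-0.0095, -0.9997, 0.0232, -0.0169], [-0.9876, 0.0057, -0.1567, 0.5187], [0.1565, -0.0244, -0.9874, 0.9979], [0.0, 0.0, 0.0, 1.0]]
[0.16569287 0.60198698 0.24941365] [-3.05438835e-04  1.34020061e-01  9.90978100e-01 -9.67313005e-04] 0.1 0.019
65.70646984690485 320.62678481399587 238.61988272739643 [[0.0006, -0.9655, -0.2604, 0.0664], [1.0, 0.0007, 0.0, 0.0012], [0.0002, -0.2604, 0.9655, -0.1245], [0.0, 0.0, 0.0, 1.0]]
pics
```

View pics/top0.png

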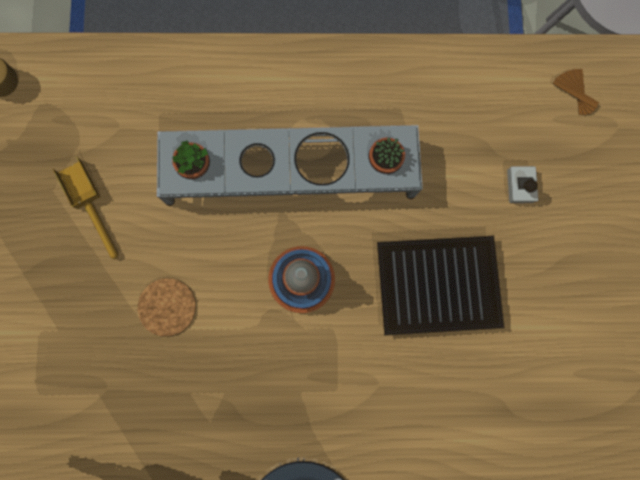

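View pics/scene0.png

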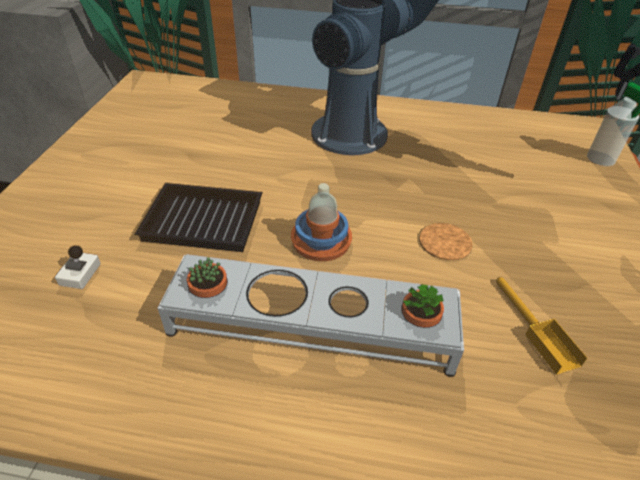

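The top view shows the mat at about (167,306), the stack at (302,279), the small hole at (257,159), the large hole at (322,158) and the tray at about (440,285). The scene view agrees. Next I'll segment these and turn the pixels into positions.

```bash
cat > h.py <<'E'
from rig import env
import cv2,numpy as np
from scipy.optimize import least_squares
from scipy.spatial.transform import Rotation as R
def rays(c,uv,tool=None):
    """pixels -> (origin, world directions)"""
    uv=np.atleast_2d(uv).astype(float); f=240/np.tan(np.radians(c["vertical_fov"])/2)
    p=(uv-[c["cx"],c["cy"]])/f
    if tool is None:
        V=np.array(c["view"]); return -V[:3,:3].T@V[:3,3], np.c_[p,np.ones(len(p))]@V[:3,:3]
    r=np.linalg.norm(p,axis=1,keepdims=True)+1e-9
    d=np.c_[p/r*np.sin(r),np.cos(r)]; H=tool@np.array(c["hand_eye"])
    return H[:3,3], d@H[:3,:3].T
def onplane(c,uv,z,tool=None):
    o,d=rays(c,uv,tool); return (o+d*((z-o[2])/d[:,2])[:,None])[:,:2]
def toolT():
    s=env.sense(); T=np.eye(4); q=s["tcp_rot"]; T[:3,:3]=R.from_quat([q[1],q[2],q[3],q[0]]).as_matrix(); T[:3,3]=s["tcp_pos"]; return T
def circ(P,r=None):
    f=lambda x: np.hypot(*(P-x[:2]).T)-(x[2] if r is None else r)
    x0=[*P.mean(0)]+([.05] if r is None else [])
    s=least_squares(f,x0,loss="soft_l1",f_scale=.001); return s.x, np.sqrt(np.mean(s.fun**2))
def contour(mask,near):
    cs,_=cv2.findContours(mask.astype(np.uint8),cv2.RETR_EXTERNAL,cv2.CHAIN_APPROX_NONE)
    cs=[k for k in cs if cv2.contourArea(k)>60]
    k=min(cs,key=lambda k:np.linalg.norm(k[:,0].mean(0)-near)); return k[:,0]
def quat(yaw):
    """tool down, closing line (tool y) along world angle yaw"""
    y=np.array([np.cos(yaw),np.sin(yaw),0]); z=np.array([0,0,-1.]); x=np.cross(y,z)
    q=R.from_matrix(np.c_[x,y,z]).as_quat(); return [q[3],*q[:3]]
E
cat > m.py <<'E'
from h import *
c=env.camera("top"); hsv=cv2.cvtColor(c["image"],cv2.COLOR_RGB2HSV); H,S,V=cv2.split(hsv)
for n,p in dict(mat=(167,306),saucer=(302,308),table=(220,400),blue=(280,279),plate=(230,145),tray=(385,290),hole_edge=(239,159)).items(): print(n,hsv[p[1],p[0]])
blue=(H>95)&(H<125)&(S>100)
k=contour(blue,(302,279)); print("pan",circ(onplane(c,k,.049)),len(k))
plate=(S<70)&(V>100)
box=np.zeros_like(plate); box[120:205,150:430]=1
cs,_=cv2.findContours((~plate&box).astype(np.uint8),cv2.RETR_LIST,cv2.CHAIN_APPROX_NONE)
for q in cs:
    if 200<cv2.contourArea(q)<5000: print("hole",q[:,0].mean(0),circ(onplane(c,q[:,0],.078)))
dark=(V<60); k=contour(dark&(np.arange(480)[:,None]>225)&(np.arange(480)[:,None]<345)&(np.arange(640)>370)&(np.arange(640)<515),(440,285))
r=cv2.minAreaRect(onplane(c,k,.026).astype(np.float32)*1000); print("tray",r)
red=((H<9)|(H>172))&(S>130)
k=contour(red&(np.arange(480)[:,None]>230)&(np.arange(640)>260)&(np.arange(640)<350),(302,279)); print("saucer",circ(onplane(c,k,.018)),len(k))
# mat: saturation/hue differs little; fit edge
m=(H<14)&(S>70)&(np.arange(640)<210)&(np.arange(640)>125)&(np.arange(480)[:,None]>265)&(np.arange(480)[:,None]<350)
m=cv2.morphologyEx(m.astype(np.uint8),cv2.MORPH_CLOSE,np.ones((5,5)))
k=contour(m,(167,306)); print("mat",circ(onplane(c,k,.006)),len(k))
for p in ((302,273),): print("knob",onplane(c,p,.144))
E
python3 m.py
```

```text
mat [ 15 136 141]
saucer [179  70  80]
table [ 18 119 131]
blue [108  80  70]
plate [ 90  16 128]
tray [11 96 37]
hole_edge [80 20 77]
pan (array([ 0.43547167, -0.00171315,  0.04918111]), np.float64(0.003871553207330811)) 318
hole [256.67676768 159.81818182] (array([0.65281589, 0.07990351, 0.0328693 ]), np.float64(0.0004727152037780604))
hole [197.67883212 162.46715328] (array([0.65191218, 0.19105016, 0.04151274]), np.float64(0.006640961409047292))
hole [392.49264706 157.86029412] (array([ 0.6577563 , -0.16770313,  0.03889704]), np.float64(0.003442457268869083))
hole [321.44871795 158.42307692] (array([ 0.65569749, -0.04013541,  0.05143316]), np.float64(0.0004863193865697396))
tray ((423.5762023925781, -263.61859130859375), (174.46705627441406, 224.7550506591797), 2.8596596717834473)Traceback (most recent call last):
  File "m.py", line 14, in <module>
    k=contour(red&(np.arange(480)[:,None]>230)&(np.arange(640)>260)&(np.arange(640)<350),(302,279)); print("saucer",circ(onplane(c,k,.018)),len(k))
  File "h.py", line 25, in contour
    k=min(cs,key=lambda k:np.linalg.norm(k[:,0].mean(0)-near)); return k[:,0]
ValueError: min() iterable argument is empty
```

```bash
python3 - <<'E'
from h import *
c=env.camera("top")
print("mat",onplane(c,[(138,306),(196,306),(167,278),(167,335)],.006), onplane(c,[(167,306.5)],.006))
env.move_pose([.435,-.002,.27],quat(np.pi/2)); T=toolT(); c=env.camera("wrist")
np.savez("w1.npz",T=T); cv2.imwrite("pics/w1.png",c["image"][...,::-1]); print(T.round(3).tolist(), env.sense()["qpos"])
E
```

```text
mat [[0.38852886 0.30784202]
 [0.38756461 0.1985029 ]
 [0.44114838 0.25489781]
 [0.3339205  0.25154655]] [[0.38710665 0.25320881]]
[[-1.0, -0.001, 0.0, 0.435], [-0.001, 1.0, 0.0, -0.002], [-0.0, 0.0, -1.0, 0.27], [0.0, 0.0, 0.0, 1.0]] [-2.61375806e-01  2.42633083e-01  1.86104501e+00  1.45559342e-04
  1.03784215e+00 -1.83331964e+00]
```

View pics/w1.png

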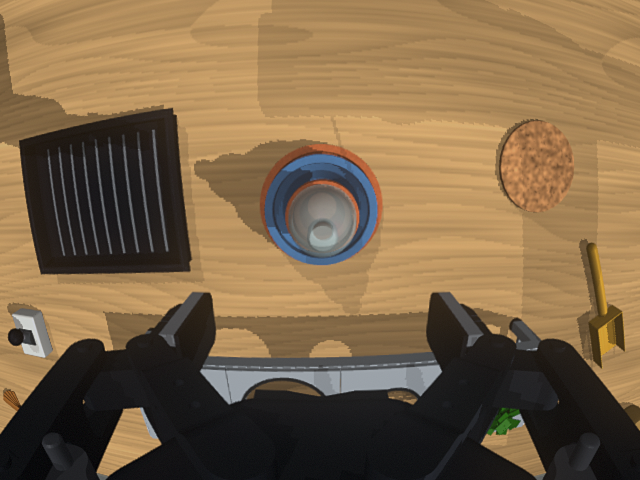

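Wrist view: the stack is centred near (322,205), the knob is at about (323,234), and the pot rim's outer edge spans columns 286 to 359 with its top at row 181. The pieces look close to concentric. I'll fit each ring now.

```bash
python3 - <<'E'
from h import *
T=np.load("w1.npz")["T"]; c=env.camera("wrist"); im=c["image"]
H,S,V=cv2.split(cv2.cvtColor(im,cv2.COLOR_RGB2HSV))
w=np.zeros(H.shape,bool); w[130:280,240:400]=1
blue=(H>95)&(H<125)&(S>90)&w
k=contour(cv2.morphologyEx(blue.astype(np.uint8),cv2.MORPH_CLOSE,np.ones((3,3))),(322,210)); print("pan",circ(onplane(c,k,.049,T)),circ(onplane(c,k,.049,T),.054))
red=((H<11)|(H>172))&(S>120)&w
allm=cv2.morphologyEx((blue|red).astype(np.uint8),cv2.MORPH_CLOSE,np.ones((5,5))); k=contour(allm,(322,205)); k=k[k[:,1]<200]; print("saucer",circ(onplane(c,k,.018,T)),circ(onplane(c,k,.018,T),.064))
inner=red&(np.hypot(np.arange(640)-322,np.arange(480)[:,None]-218)<44)
k=contour(inner,(322,190)); k=k[np.hypot(*(k-[322,218]).T)>34];k=k[k[:,1]<215]; print("pot",len(k),circ(onplane(c,k,.073,T)),circ(onplane(c,k,.073,T),.033))
print("knob",onplane(c,[(323,234)],.1355,T))
big=cv2.resize(im[140:270,250:395],None,fx=4,fy=4,interpolation=cv2.INTER_CUBIC); cv2.imwrite("pics/w1c.png",big[...,::-1])
E
```

```text
pan (array([ 4.34948734e-01, -2.77131287e-04,  5.29848052e-02]), np.float64(0.0003136492120581404)) (array([ 4.35000666e-01, -2.67126776e-04]), np.float64(0.0010639113838066283))
saucer (array([ 4.35497633e-01, -2.09000439e-04,  6.24302960e-02]), np.float64(0.0003777432265371482)) (array([ 4.37469115e-01, -2.15490409e-04]), np.float64(0.0006927825510707373))
pot 193 (array([0.43558526, 0.00085166, 0.03138261]), np.float64(0.0012748837251937482)) (array([0.43789131, 0.00087906]), np.float64(0.0014238452176265355))
knob [[0.4355175 0.0015159]]
```

View pics/w1c.png

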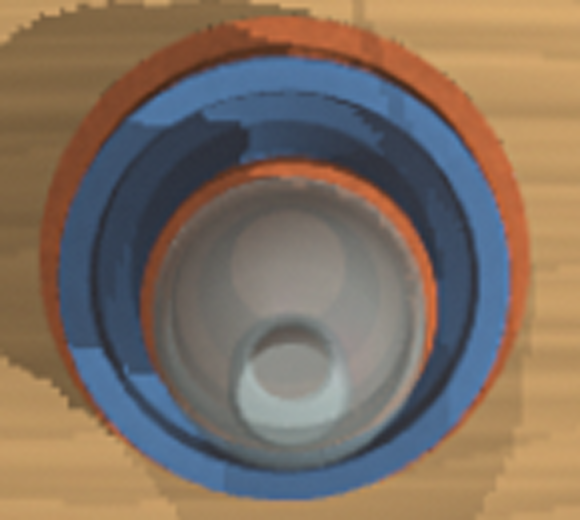

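The knob is at about (322.5,235) and the pieces are concentric to within about 2 mm, so I'll move the cloche now.

```bash
cat >> h.py <<'E'
def st(tag=""):
    s=env.sense(); print(tag,"t%.1f"%s["time"],np.round(s["tcp_pos"],4),"F",np.round(s["contact_force"],1),"w%.4f"%s["gripper_width"],"g%.1f"%s["grip_force"]); return s
def lower(x,y,z0,zmin,dF=3,step=.001):
    """creep down from z0 until the vertical force rises by dF or zmin is reached"""
    env.dwell(.15); f0=env.sense()["contact_force"][2]; z=z0
    while z>zmin:
        z-=step; env.movel([x,y,z],feed=.02)
        if env.sense()["contact_force"][2]-f0>dF: break
    return st("lowered")
E
python3 - <<'E'
from h import *
x,y=.4353,.0014
env.gripper_to(.055,40)
env.movel([x,y,.19]); env.movel([x,y,.142],feed=.08); st("at")
env.gripper_to(0.,30); st("grip")
env.movel([x,y,.146],feed=.03); st("lift")
env.movel([x,y,.27],feed=.12)
T=toolT(); c=env.camera("wrist"); cv2.imwrite("pics/w2.png",c["image"][100:400,160:480][...,::-1]); st()
E
```

```text
at t4.5 [0.4357 0.0013 0.1423] F [ 1.   0.4 -0.8] w0.0550 g0.0
grip t4.9 [0.4359 0.0011 0.1425] F [-0.3 -0.6  4.4] w0.0208 g29.4
lift t5.2 [0.4351 0.0015 0.146 ] F [ 0.1 -0.3 -1.5] w0.0209 g29.4
 t6.5 [0.4347 0.0015 0.2693] F [ 0.5  0.7 -1.8] w0.0208 g29.4
```

View pics/w2.png

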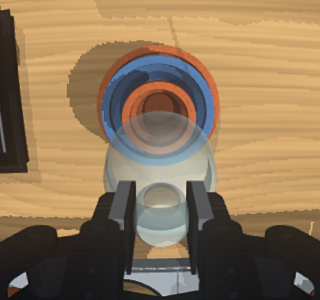

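The cloche is held upright by the knob, and the pot below it is undisturbed. Next I'll place it on the mat.

```bash
python3 - <<'E'
from h import *
x,y=.3875,.2530
env.move_pose([x,y,.2],quat(np.pi/2)); env.movel([x,y,.083],feed=.1)
s=lower(x,y,.083,.0725,2); z=s["tcp_pos"][2]
env.gripper_to(.055); st("open"); env.movel([x,y,z+.09],feed=.1)
env.movel([x-.0,y,.25],feed=.2)
env.move_pose([.436,.001,.25],quat(np.pi/2)); T=toolT(); np.savez("w3.npz",T=T)
c=env.camera("wrist"); im=c["image"]; cv2.imwrite("pics/w3.png",im[...,::-1]); st()
E
```

```text
lowered t11.0 [0.3875 0.2528 0.0755] F [-0.4 -1.8  5.4] w0.0206 g29.9
open t11.4 [0.3875 0.253  0.0749] F [ 0.2 -0.1 -0.4] w0.0551 g0.0
 t14.1 [0.4355 0.0021 0.2494] F [0.1 0.  0.2] w0.0554 g0.0
```

View pics/w3.png

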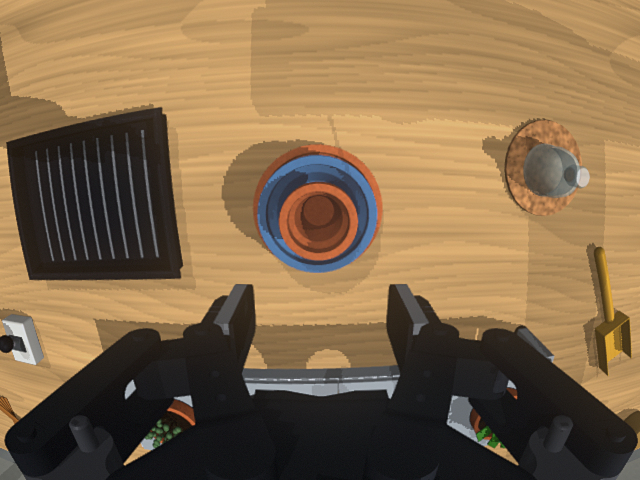

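The cloche stands on the mat. The pot is now visible, with its rim centred at about (319,222). I'll fit it and pick it up with the jaws closing along x.

```bash
python3 - <<'E'
from h import *
T=np.load("w3.npz")["T"]; c=env.camera("wrist"); im=c["image"]
H,S,V=cv2.split(cv2.cvtColor(im,cv2.COLOR_RGB2HSV))
red=((H<12)|(H>172))&(S>110)
d=np.hypot(np.arange(640)-319,np.arange(480)[:,None]-222)
k=contour(red&(d<47),(319,222)); k=k[np.hypot(*(k-[319,222]).T)<45]; P=onplane(c,k,.073,T); a,e=circ(P); print("pot",a,e,circ(P,.033))
for yaw in (0,np.pi):
  for p in ([.436,.001,.07],[.653,.08,.12],[.485,0,.05],[.60,-.04,.1],[.385,0,.05]):
    q=env.inverse_kinematics(p,quat(yaw)); print(yaw,p,None if q is None else np.round(q,2))
E
```

```text
pot [0.43532194 0.00071079 0.03265319] 0.00036763775544569176 (array([0.43532927, 0.00071658]), np.float64(0.0005072315095010273))
0 [0.436, 0.001, 0.07] [-0.26  0.63  2.04 -0.    0.47 -0.26]
0 [0.653, 0.08, 0.12] [-0.05  0.73  1.45 -0.    0.97 -0.05]
0 [0.485, 0, 0.05] [-0.23  0.7   1.93 -0.    0.52 -0.23]
0 [0.6, -0.04, 0.1] [-0.25  0.7   1.61 -0.    0.83 -0.25]
0 [0.385, 0, 0.05] [-0.29  0.67  2.18 -0.    0.29 -0.29]
3.141592653589793 [0.436, 0.001, 0.07] None
3.141592653589793 [0.653, 0.08, 0.12] None
3.141592653589793 [0.485, 0, 0.05] None
3.141592653589793 [0.6, -0.04, 0.1] None
3.141592653589793 [0.385, 0, 0.05] [-0.29  0.67  2.18 -0.    0.29  2.85]
```

```bash
python3 - <<'E'
from h import *
x,y=.4353,.0007; q=quat(0)
env.gripper_to(.085,50); env.move_pose([x,y,.16],q); env.movel([x,y,.069],feed=.1); st("at")
env.gripper_to(0.,45); st("grip")
env.movel([x,y,.075],feed=.03); st("lift"); env.movel([x,y,.22],feed=.15)
X,Y=.6528,.0799
env.movel([X,Y,.22],feed=.2); T=toolT(); c=env.camera("wrist"); np.savez("w4.npz",T=T); cv2.imwrite("pics/w4.png",c["image"][...,::-1])
c=env.camera("scene"); cv2.imwrite("pics/s4.png",cv2.resize(c["image"][150:400,140:480],None,fx=2,fy=2)[...,::-1]); st()
E
```

```text
at t17.0 [0.4356 0.0006 0.0693] F [-0.4  0.2 -0.4] w0.0848 g0.0
grip t17.3 [0.4359 0.0006 0.07  ] F [-0.2 -0.6  6.6] w0.0636 g48.0
lift t17.7 [0.4355 0.0007 0.0753] F [ 0.6 -0.3 -0.1] w0.0636 g49.5
 t20.2 [0.6519 0.0796 0.22  ] F [-0.   0.4 -2.4] w0.0637 g49.5
```

View pics/s4.png

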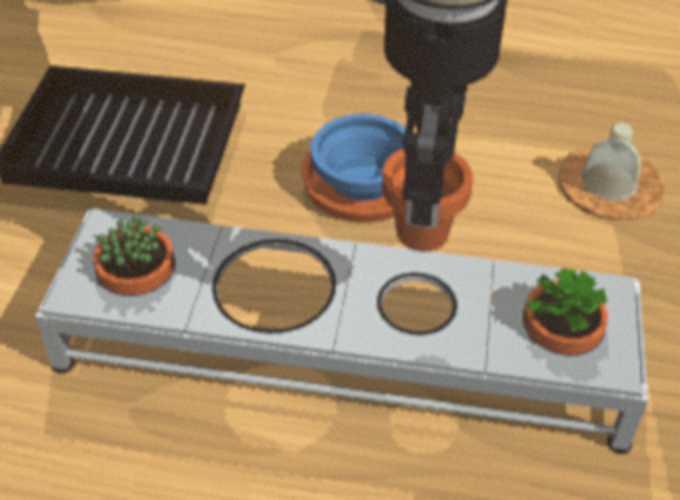

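The pot is held upright, but the far fingertip (full-image pixel about (351,263)) seems to hang below the collar. I'll measure its height before lowering.

```bash
python3 - <<'E'
from h import *
c=env.camera("scene"); f=240/np.tan(np.radians(c["vertical_fov"])/2)
def pr(p):
    q=np.array(c["view"])@[*p,1]; return (q[:2]/q[2]*f+[c["cx"],c["cy"]]).round(1)
for x in (.685,.70):
  for z in (.195,.2,.205,.21,.22): print(x,z,pr([x,.08,z]))
print("collar bottom/foot/rim right", pr([.652,.113,.208]),pr([.652,.08,.162]),pr([.652,.113,.224]))
im=cv2.resize(c["image"][205:280,310:390],None,fx=7,fy=7,interpolation=cv2.INTER_CUBIC);cv2.imwrite("pics/s4c.png",im[...,::-1])
E
```

```text
0.685 0.195 [350.1 266.7]
0.685 0.2 [350.4 264.2]
0.685 0.205 [350.6 261.8]
0.685 0.21 [350.8 259.3]
0.685 0.22 [351.3 254.3]
0.7 0.195 [348.7 274.2]
0.7 0.2 [349.  271.8]
0.7 0.205 [349.2 269.3]
0.7 0.21 [349.4 266.8]
0.7 0.22 [349.9 261.8]
collar bottom/foot/rim right [376.1 247.6] [351.5 266.3] [377.2 239.6]
```

View pics/s4c.png

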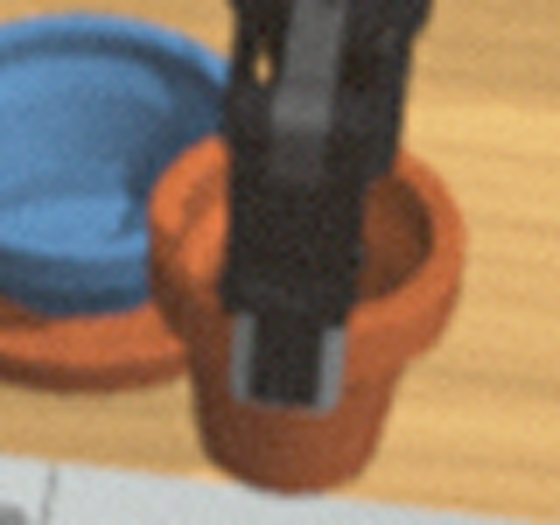

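The fingertip comes out around 12 mm ahead of the TCP, about level with the underside of the collar. That's fine for a force-guarded descent.

```bash
python3 - <<'E'
from h import *
X,Y=.6528,.0799
env.movel([X,Y,.108],feed=.1); st()
s=lower(X,Y,.108,.088,5); z=s["tcp_pos"][2]
c=env.camera("scene"); cv2.imwrite("pics/s5.png",cv2.resize(c["image"][215:365,220:470],None,fx=3,fy=3)[...,::-1])
E
```

```text
t21.5 [0.6534 0.0799 0.1088] F [-0.5  0.5 -1.1] w0.0635 g49.5
lowered t26.2 [0.653  0.0799 0.0913] F [-1.   0.6  6.8] w0.0638 g53.3
```

View pics/s5.png

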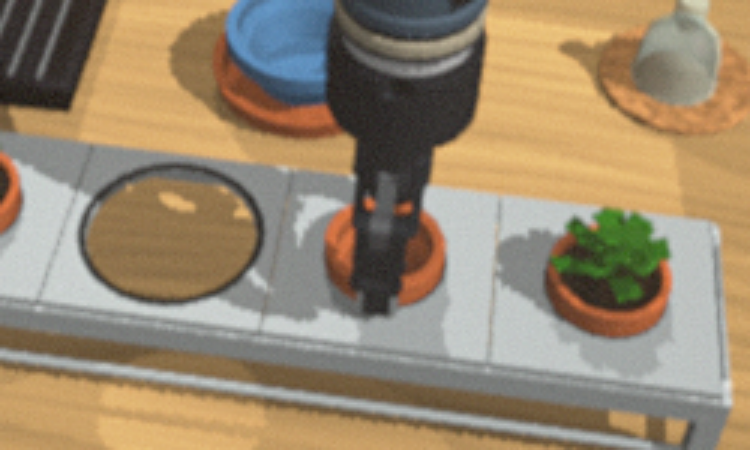

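The pot is seated at the expected height, with TCP z 0.0913. Release it and look at the pan.

```bash
python3 - <<'E'
from h import *
X,Y=.6528,.0799
env.gripper_to(.082); st("open"); env.movel([X,Y,.22],feed=.12)
env.move_pose([.39,.0,.25],quat(np.pi/2)); T=toolT(); c=env.camera("wrist"); im=c["image"]; np.savez("w6.npz",T=T)
cv2.imwrite("pics/w6.png",im[...,::-1])
H,S,V=cv2.split(cv2.cvtColor(im,cv2.COLOR_RGB2HSV)); blue=((H>95)&(H<125)&(S>90)).astype(np.uint8)
blue=cv2.morphologyEx(blue,cv2.MORPH_OPEN,np.ones((3,3)))
cs,_=cv2.findContours(blue,cv2.RETR_EXTERNAL,cv2.CHAIN_APPROX_NONE); k=max(cs,key=cv2.contourArea)[:,0]
P=onplane(c,k,.049,T); print("pan",k.mean(0),circ(P),circ(P,.054))
c=env.camera("top"); k=None
im=c["image"]; cv2.imwrite("pics/t6.png",cv2.resize(im[110:350,130:530],None,fx=2,fy=2)[...,::-1]); st()
E
```

```text
open t26.6 [0.6527 0.0799 0.0897] F [ 0.2 -0.3  0. ] w0.0822 g0.0
pan [319.0664557  258.96518987] (array([ 4.34584864e-01, -2.66060489e-04,  5.31658874e-02]), np.float64(0.0003356708695041967)) (array([ 4.34635926e-01, -2.58967876e-04]), np.float64(0.0008999839724438348))
 t29.5 [ 3.906e-01 -1.000e-04  2.500e-01] F [-0.8  0.2  0.2] w0.0822 g0.0
```

View pics/w6.png

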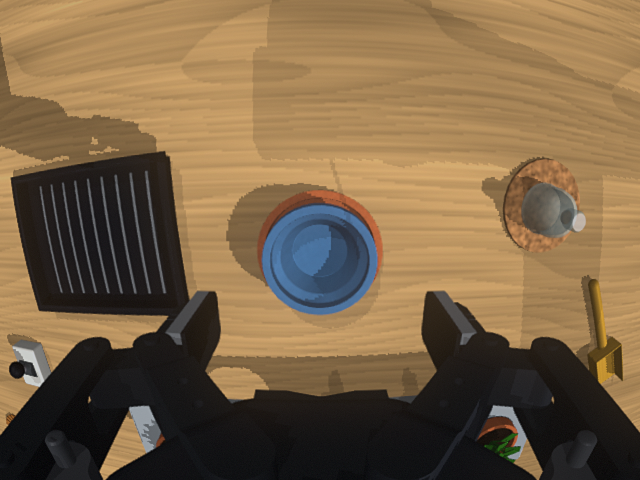

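The pan is clean and empty, centred at about (319,259), which is (0.4347, -0.0003) in the world frame. I'll pinch its far rim wall.

```bash
python3 - <<'E'
from h import *
x,y=.4347+.05,-.0003; q=quat(0)
env.gripper_to(.034,60); env.move_pose([x,y,.14],q); env.movel([x,y,.057],feed=.1); st("at")
env.gripper_to(0.,70); st("grip")
env.movel([x,y,.062],feed=.03); st("lift"); env.movel([x,y,.2],feed=.12)
X,Y=.6557+.05,-.0401
env.movel([X,Y,.2],feed=.2); env.movel([X,Y,.125],feed=.1); st("over")
c=env.camera("scene"); cv2.imwrite("pics/s7.png",cv2.resize(c["image"][180:380,150:470],None,fx=2.5,fy=2.5)[...,::-1]); st()
E
```

```text
at t32.4 [ 4.85e-01 -4.00e-04  5.74e-02] F [-0.8 -0.2 -0.5] w0.0339 g0.0
grip t32.8 [ 4.851e-01 -2.000e-04  5.760e-02] F [-0.   0.6  4.1] w0.0053 g65.9
lift t33.1 [ 4.847e-01 -4.000e-04  6.200e-02] F [ 0.3  0.5 -1.6] w0.0052 g65.5
over t36.6 [ 0.7063 -0.0402  0.1257] F [-0.  0. -1.] w0.0054 g65.5
 t36.6 [ 0.7065 -0.0402  0.126 ] F [-0.7  0.3 -1.1] w0.0049 g65.5
```

View pics/s7.png

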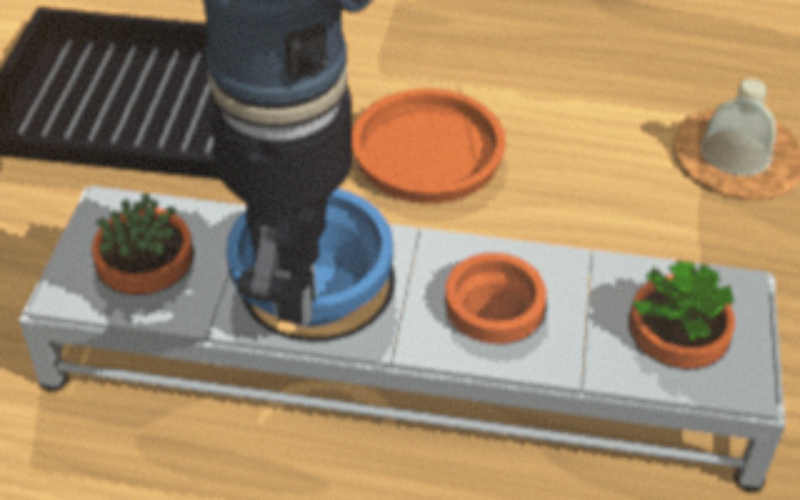

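The pan is level above the large hole, the pot is seated, and the saucer is empty. Now lower the pan.

```bash
python3 - <<'E'
from h import *
X,Y=.6557+.05,-.0401
s=lower(X,Y,.125,.098,4); env.dwell(.2); st()
if s["tcp_pos"][2]<.1035:
    env.gripper_to(.03); st("open"); env.movel([X,Y,.2],feed=.1)
    env.move_pose([.50,.05,.27],quat(np.pi/2)); env.move_pose([.40,.0,.25],quat(np.pi/2)); T=toolT(); c=env.camera("wrist"); im=c["image"]; np.savez("w8.npz",T=T)
    H,S,V=cv2.split(cv2.cvtColor(im,cv2.COLOR_RGB2HSV)); red=(((H<12)|(H>172))&(S>110)); red[:, :200]=0; red[:,440:]=0; red[340:]=0
    cs,_=cv2.findContours(cv2.morphologyEx(red.astype(np.uint8),cv2.MORPH_OPEN,np.ones((3,3))),cv2.RETR_EXTERNAL,cv2.CHAIN_APPROX_NONE); k=max(cs,key=cv2.contourArea)[:,0]
    P=onplane(c,k,.016,T); print("saucer",k.mean(0),circ(P),circ(P,.064))
    c=env.camera("scene"); im=c["image"]
cv2.imwrite("pics/s8.png",cv2.resize(env.camera("scene")["image"][180:380,110:480],None,fx=2.1,fy=2.1)[...,::-1])
c=env.camera("wrist"); cv2.imwrite("pics/w8.png",c["image"][...,::-1])
for p in ([.435,.06,.04],[.435,-.06,.04],[.4236,-.2036,.05],[.4236,-.3236,.05]): 
    a=env.inverse_kinematics(p,quat(np.pi/2)); print(None if a is None else np.round(a,2))
E
```

```text
lowered t43.0 [ 0.7058 -0.0401  0.1008] F [-2.3  0.7  3.4] w0.0052 g66.1
 t43.2 [ 0.7058 -0.0401  0.1008] F [-1.2 -0.3  5.6] w0.0054 g66.3
open t43.6 [ 0.7057 -0.0401  0.0996] F [-0.1  0.   0.3] w0.0297 g0.0
saucer [319.75       241.75549451] (array([ 4.36097017e-01, -2.24487103e-04,  6.32021401e-02]), np.float64(0.0011671288937361978)) (array([ 4.36161790e-01, -2.18963012e-04]), np.float64(0.0015317326167980589))
[-0.12  0.7   2.05 -0.    0.39 -1.69]
[-0.39  0.7   2.05 -0.    0.39 -1.96]
[-0.69  0.69  1.96 -0.    0.49 -2.26]
[-0.86  0.73  1.81 -0.    0.61 -2.43]
```

View pics/s8.png

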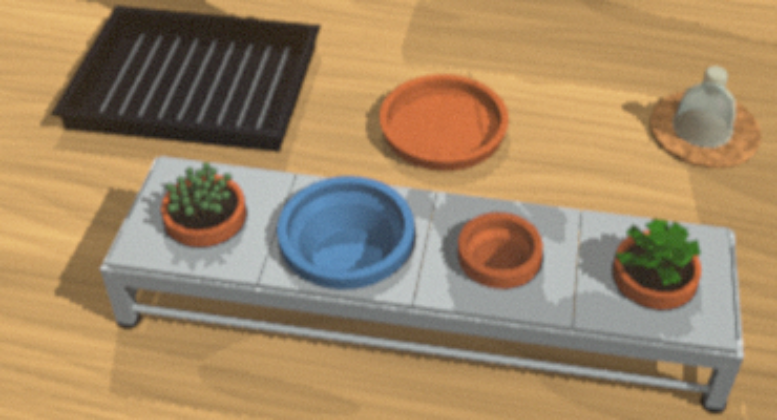

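The pan and pot are both seated level. Last is the saucer: I'll pinch its +y wall, because the tray has spare length along y.

```bash
python3 - <<'E'
from h import *
x,y=.4357,.0598; q=quat(np.pi/2)
env.gripper_to(.034,60); env.move_pose([x,y,.12],q); env.movel([x,y,.0285],feed=.08); st("at")
env.gripper_to(0.,70); st("grip")
env.movel([x,y,.034],feed=.03); st("lift"); env.movel([x,y,.13],feed=.12)
X,Y=.4236,-.2036
env.movel([X,Y,.13],feed=.2); env.movel([X,Y,.062],feed=.1); st("over")
s=lower(X,Y,.062,.030,4); env.dwell(.2); st()
cv2.imwrite("pics/s9.png",cv2.resize(env.camera("scene")["image"][150:350,110:480],None,fx=2.1,fy=2.1)[...,::-1])
E
```

```text
at t49.0 [0.4359 0.0598 0.0289] F [ 0.8 -0.8  0.2] w0.0340 g0.0
grip t49.3 [0.4354 0.0598 0.0291] F [-1.3  0.3  6. ] w0.0058 g66.3
lift t49.6 [0.4358 0.0599 0.0341] F [-0.2  0.7 -1.6] w0.0057 g69.1
over t52.9 [ 0.4239 -0.2036  0.0623] F [-0.6  0.2 -2.1] w0.0061 g69.0
lowered t60.3 [ 0.4236 -0.2035  0.0331] F [0.3 1.  2.5] w0.0059 g72.2
 t60.5 [ 0.4236 -0.2035  0.0332] F [0.3 1.6 5.3] w0.0055 g72.4
```

View pics/s9.png

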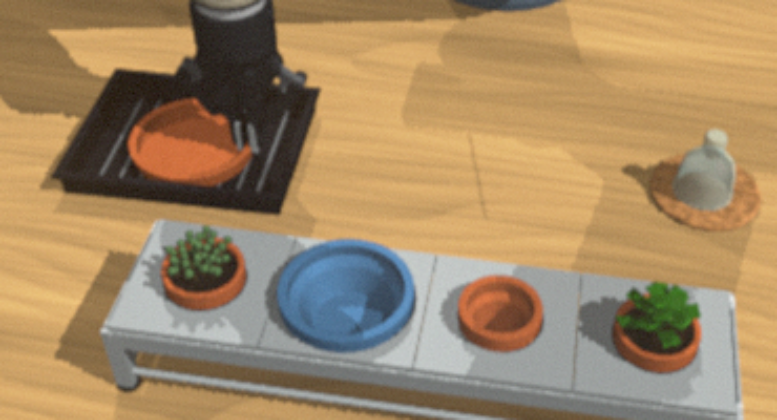

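The saucer touched down in the tray at the expected height. Release it, retreat and take a last check view.

```bash
python3 - <<'E'
from h import *
X,Y=.4236,-.2036
env.gripper_to(.03); st("open"); env.movel([X,Y,.2],feed=.1); env.move_pose([.42,0,.3],quat(np.pi/2)); env.dwell(.3); st()
c=env.camera("top"); f=240/np.tan(np.radians(c["vertical_fov"])/2); im=c["image"]
H,S,V=cv2.split(cv2.cvtColor(im,cv2.COLOR_RGB2HSV))
blue=((H>95)&(H<125)&(S>90)); k=contour(blue,(322,158)); print("pan",circ(onplane(c,k,.092),.054))
red=(((H<9)|(H>172))&(S>100)); k=contour(red,(257,159)); print("pot",circ(onplane(c,k,.094),.033))
k=contour(red,(440,285)); print("saucer",circ(onplane(c,k,.022),.064))
cv2.imwrite("pics/t10.png",cv2.resize(im[110:350,120:520],None,fx=2,fy=2)[...,::-1])
E
```

```text
open t60.9 [ 0.4237 -0.2038  0.0328] F [ 0.3 -0.7 -0. ] w0.0304 g0.0
 t63.9 [ 0.4201 -0.0009  0.2994] F [-1.2  0.6 -0.5] w0.0298 g0.0
pan (array([ 0.6553393 , -0.04318331]), np.float64(0.0013381373162569298))Traceback (most recent call last):
  File "<stdin>", line 7, in <module>
  File "h.py", line 25, in contour
    k=min(cs,key=lambda k:np.linalg.norm(k[:,0].mean(0)-near)); return k[:,0]
ValueError: min() iterable argument is empty
```

```bash
python3 - <<'E'
from h import *
s=env.camera("scene")["image"][150:350,110:480]
t=env.camera("top")["image"][120:340,120:510]
a=cv2.resize(s,(555,300)); b=cv2.resize(t,(532,300)); b=cv2.copyMakeBorder(b,0,0,0,23,cv2.BORDER_CONSTANT)
cv2.imwrite("pics/f.png",np.vstack([a,b])[...,::-1])
E
```

```text
(no output)
```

View pics/f.png

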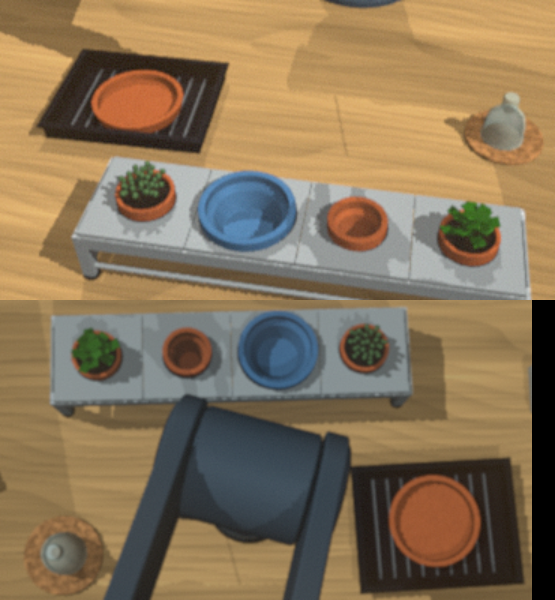

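Both views show every piece in place and upright: cloche on the mat, pot and pan seated, saucer flat in the tray, and the herb pots as they were.

```bash
python3 -c "
from rig import env
print(env.close_job())"
```

```text
the job is handed in; nothing more can be done
None
```

The job is handed in: the last pictures show the cloche upright on the mat, the pot and pan seated in their slots, the saucer flat in the tray and the herb pots undisturbed, but no verdict came back.

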